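# Exchange a finished bottle in the back row of the shaker

## Task

The red-capped bottle with the white dot on its cap, in the back row of the shaker, is finished: stand the two front bottles in the white tray, draw the hold-down fully forward by its knob, and put the finished bottle into the free well of the cold block. Then stand the waiting bottle with the blue dot from the cold block in the back-row place that has come free, without disturbing the third red-capped bottle, push the hold-down fully home over both, and put the two front bottles back on the circles where they stood. Keep every bottle upright and leave everything standing.

Things in the scene. Friction and masses are not known exactly. Their poses are not given: they have to be found in the camera images.
- black_bottle: white plastic bottle with a black ribbed screw cap, 66 mm diameter, 143 mm tall, one of the two front-row bottles of the shaker; straight body up to 94 mm, cap 54 mm diameter from 118 to 130 mm and 46 mm from 130 to 141 mm above the underside (grasp the cap from above), 0.3 kg. Origin: centre of the underside, z up.
- blue_bottle: 250 ml clear glass bottle with a blue screw cap, 69 mm diameter, 150 mm tall, the other front-row bottle; straight body up to 78 mm, cap 52 mm diameter from 123 to 149 mm above the underside (grasp the cap from above), 0.33 kg. Origin: centre of the underside, z up.
- done_bottle: the finished sample: glass bottle, pale yellow filling, red screw cap, 56 mm diameter, 109 mm tall; cap 42 mm diameter from 89 to 108 mm above the underside (grasp it from above), 0.2 kg; a white dot, 33 mm across, on the cap. Starts in the back row of the shaker, left or right, under the hold-down strip, which keeps it from being lifted. Origin: centre of the underside, z up.
- other_bottle: the third red-capped bottle, no dot on its cap: glass bottle, pale yellow filling, red screw cap, 56 mm diameter, 109 mm tall; cap 42 mm diameter from 89 to 108 mm above the underside (grasp it from above), 0.2 kg; stands in the other back-row place and stays there. Origin: centre of the underside, z up.
- fresh_bottle: the waiting sample: glass bottle, pale yellow filling, red screw cap, 56 mm diameter, 109 mm tall; cap 42 mm diameter from 89 to 108 mm above the underside (grasp it from above), 0.2 kg; a blue dot, 33 mm across, on the cap. Starts in one well of the cold block. Origin: centre of the underside, z up.
- shaker: white bench shaker, fixed, 206 (x) by 270 (y) mm. Origin: centre of underside; own -x = front, y left. Bottles stand on a black mat at z = 0.045, on four grey 78 mm circles at x = +0.044 (back row) and -0.044 (front row), y = +-0.060. Fixed rails, top z = 0.094: inner faces x = 0.081 and -0.086. Side guides y = +-0.119, top z = 0.069.
- hold_down (a joint): frame sliding on the shaker along its -x: 0 = home stop, 0.045 m = fully forward stop; 2.5 N friction, stays put. Shaker frame, at 0: 10 mm rod x 0 to 0.010, z 0.085; clear strip x 0.007 to 0.044, z 0.158 to 0.164 (front lip from 0.152), over the red caps (top 0.154); cheeks y +-0.119, top 0.168. Front bottles, 10 mm ahead of the rod, stop it; fully forward, the back row is free.
- hold_down_knob (a point): centre of the black upright knob in the middle (shaker y = 0) of the hold-down's clear strip, its handle: 20 mm diameter, from 14 mm below to 13 mm above this point; axes as the shaker's. Moves with the hold-down.
- cold_block: blue-edged aluminium cold block, fixed, 108 (x) by 200 (y) by 45 mm high, with two round wells of 70 mm diameter and 30 mm depth, one of them free. Origin: centre of its underside; well centres at x = 0, y = +0.046 and -0.046 of its own frame, well floors at z = 0.015.
- tray: shallow white plastic tray, fixed, 260 (x) by 150 (y) mm, rim 21 mm high, floor 4 mm thick, inside 242 by 132 mm; holds the two front bottles side by side along its x axis (for example at x = +-0.055). Origin: centre of its underside.
There are look-alikes about, which are no part of the job. What is shaped like the fresh_bottle but orange is not meant.

How it is judged:
By the outcome, as a careful person would: the job done as asked, in the order asked, and still so for the second after the job is handed in, with the robot touching nothing.
It also fails if it takes over 139 s, if anything falls off the work surface, if the arm or the gripper's body presses on something with over 40 N, if the wrist force passes 120 N, or if a joint passes its speed limit or range.

## Robot

A 7-joint arm with a two-finger parallel gripper is mounted at the origin on a cart in front of the work surface, level with it; the furniture and walls round the work are solid. World frame = base frame: x ahead of the robot, y to its left, z up, the work surface at z = 0. Lengths are in m, angles in rad, forces in N, time in s.
With the tool pointing down it reaches from about 0.425 to 0.875 m from the base axis. Payload 4.7 kg.
Tool frame: the origin (TCP) lies at the very end of the fingers, on their centre line; the grasp point (between the pads) lies 19 mm behind it; z points along the fingers, y is the line along which they close (so a half turn about z gives the same grasp; the last joint's range is limited). The gripper opens to 87 mm and grips with 3 to 60 N. Pads are 19 mm wide; open, the fingers measure 117 mm over their backs; the gripper's body (75 mm by 190 mm) begins 51 mm behind the grasp point.
Start: joints at [-1.227, 0.321, -0.07, 1.45, 0.023, 1.371, -0.057], TCP at [0.211, 0.615, 0.187] pointing down, gripper open.
Joint ranges: [-2.86, 2.86], [-0.3, 2.09], [-1.38, 1.24], [0.06, 2.45], [-1.56, 4.7], [0.09, 2.05], [-2.69, 2.69]. Speed limits (rad/s): [2.57, 2.57, 3.14, 3.14, 3.14, 3.14, 3.14].

## Interface

Orientations are given as a rotation vector (axis times angle).
In Python, from bench import ctrl, get_image, job gives the robot as it stands.
- The arm moves only by the shell command python3 -m crank 'ROWS' [FORCE]. ROWS is JSON, a list that holds one entry, the list of rows, each a list of 5 numbers: the shift along the tool's x, y, z in mm, then the turn about the tool's z in rad, then the closure, from -1 (fully open) to 1 (shut), so that 0 is half open. A call has 1 to 10 rows; each row shifts and turns the commanded pose from where the row before left it, along the tool's axes as they then stand; what a row does not reach is not made up. A row lasts 1/12 s, in which the tool goes at most 41.7 mm and 7.16 degrees, less where a joint would pass 70% of its speed; a pose out of reach is approached as far as the arm can. A call with a gripper value outside its range is refused whole. The fingers move at their own pace and stop on an object; FORCE is the grip in N (left out, the last holds). Time passes only in rows, so rows that do not move let the fingers close. It gives the time, the measured TCP pose, the force, the opening and the grip force at its end, in the units of the state.
- ctrl.get_state(): the state, without advancing time (a new reading comes with each control period).
- get_image(name): name is "side" or "top" or "wrist"; returns a dict with "pixels" (420x560x3 uint8, red, green, blue), "fx", "fy", "cx", "cy" (pixels), "k1" (the pictures are not rectified: a ray, as slopes to the right and down, at radius r is drawn at 1 + k1 r^2 times it, then the intrinsics apply), "T" (4x4, takes a point from camera to world coordinates); the wrist camera has in their place "T_tool_cam" (4x4, takes a point from camera to tool coordinates, whose origin is the TCP and whose axes are the flange's). Camera axes: x right, y down, z forward; pixel columns grow to the right and rows downward; lengths in m; the calibration is good to about 2 mm. A picture is of the moment at which its call begins: read the wrist's pose just before it. There is no depth.
- job.close_job(): hands the job in; it is judged then, once.
The state is a dict: "time": time; "joint_positions": joint angles; "qd": joint speeds; "joint_torque": joint torques, N m; "position": TCP position; "tool_rot": TCP orientation; "ft_force": force on the tool from outside, world axes, zero at the start; "torque": the same for the moment, N m; "grip_width": opening from 0.0 (shut) to 1.0 (fully open); "grip_force": force on a finger pad.
Only numpy, scipy, OpenCV 4.12 (cv2) and the standard library are available. Lean on these libraries where they do the work, as an engineer would, in place of code of your own. Each camera call takes 0.05 s, during which the arm holds its last target. There are 200 camera calls.

## Working session

There is one attempt and no reset: what is moved stays moved. The work goes in short steps, Python scripts to look and compute and a shell command to move; the robot and the scene stay as the last step left them, time stands still between calls to the robot, and variables do not carry over. Pictures are saved under pics/ and viewed, at most 14 in all, crops included, and the job is handed in when it is done.

```bash
ls; mkdir -p pics
python3 - <<'E'
from bench import ctrl,get_image
import cv2,numpy as np,json
s=ctrl.get_state();print(s)
for n in("side","top","wrist"):
    d=get_image(n);cv2.imwrite(f"pics/{n}0.png",d["pixels"][:,:,::-1]);print(n,{k:(np.round(v,4).tolist()) for k,v in d.items() if k!="pixels"})
a=[cv2.imread(f"pics/{n}0.png") for n in("side","top")]
E
```

```text
pics
{'time': 0.0, 'joint_positions': array([-1.22690441,  0.32185496, -0.07008168,  1.45167417,  0.02262315,
        1.37077329, -0.05686495]), 'qd': array([ 0.00102421,  0.00066859,  0.00114439, -0.00060389,  0.00113792,
       -0.0004676 , -0.00019679]), 'joint_torque': array([ 3.20015688e-04, -4.91300368e+01, -4.03867643e-01, -3.12523770e+01,
       -6.38387399e-02,  4.35626437e-02,  1.38022688e-04]), 'position': array([0.21036159, 0.61436868, 0.18554121]), 'tool_rot': array([-5.15554709e-01, -3.09880057e+00,  3.00426844e-03]), 'ft_force': array([-0.29378207, -0.8705102 ,  0.34469075]), 'torque': array([-0.07529378, -0.00854122, -0.03390715]), 'grip_force': 0.0, 'grip_width': 0.999745626746672}
side {'fx': 385.0674, 'fy': 385.0674, 'cx': 276.0091, 'cy': 205.003, 'k1': -0.0942, 'T': [[0.6749, -0.4332, 0.5974, -0.1436], [-0.7379, -0.3913, 0.5499, -0.5591], [-0.0044, -0.8119, -0.5838, 0.7977], [0.0, 0.0, 0.0, 1.0]]}
top {'fx': 398.3207, 'fy': 398.3207, 'cx': 273.6428, 'cy': 206.7666, 'k1': -0.1177, 'T': [[0.0909, -0.9736, 0.2095, 0.2728], [-0.9958, -0.0898, 0.015, 0.0631], [0.0042, -0.21, -0.9777, 1.33], [0.0, 0.0, 0.0, 1.0]]}
wrist {'fx': 326.5617, 'fy': 326.5617, 'cx': 282.4959, 'cy': 208.6503, 'k1': -0.0414, 'T_tool_cam': [[-0.0, -0.9657, -0.2596, 0.07], [1.0, 0.0002, -0.0011, 0.0], [0.0011, -0.2596, 0.9657, -0.1984], [0.0, 0.0, 0.0, 1.0]]}
```

View pics/top0.png

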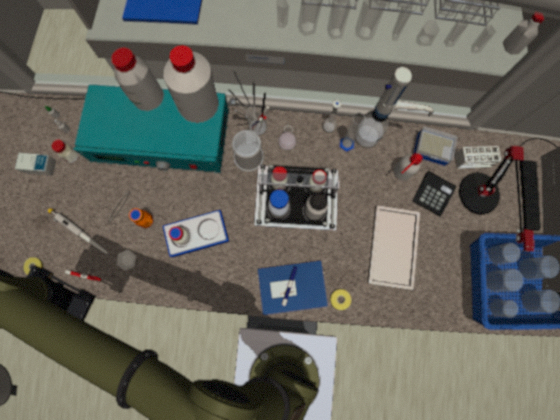

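View pics/side0.png

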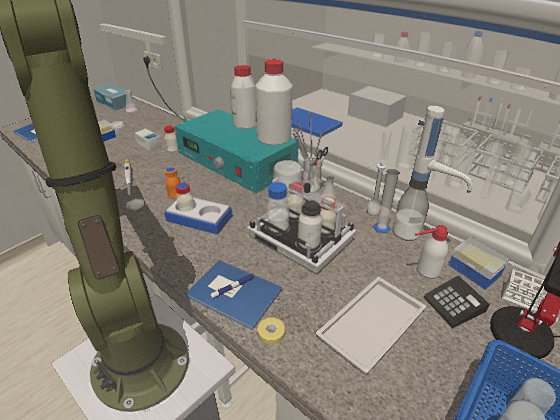

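The top view shows these red or blue capped candidates. Shaker back row: (279,175) plain red, and (319,180) with a whitish dot, which fits done. Cold block left well: (178,235), red with a blue dot, which fits fresh; its free well is at (209,229). The orange one at (140,217) is a look-alike. The front bottles are blue (279,203) and black (316,205), and the tray is at (395,247). I'll confirm these with one enlarged crop.

```bash
cat > h.py <<'E'
import numpy as np,cv2
from scipy.spatial.transform import Rotation as R
from bench import ctrl,get_image
def cam(name):
    s=ctrl.get_state();d=get_image(name)
    if "T" not in d:
        P=np.eye(4);P[:3,:3]=R.from_rotvec(s["tool_rot"]).as_matrix();P[:3,3]=s["position"];d["T"]=P@d["T_tool_cam"]
    return d
def K(d): return np.array([[d["fx"],0,d["cx"]],[0,d["fy"],d["cy"]],[0,0,1]])
def ray(d,uv,z):
    uv=np.array(uv,float).reshape(-1,1,2)
    n=cv2.undistortPoints(uv,K(d),np.array([d["k1"],0,0,0,0]),None,None).reshape(-1,2)
    v=np.c_[n,np.ones(len(n))]@d["T"][:3,:3].T;o=d["T"][:3,3]
    return o+v*((z-o[2])/v[:,2])[:,None]
def proj(d,p):
    p=np.array(p,float).reshape(-1,3);q=(p-d["T"][:3,3])@d["T"][:3,:3]
    n=q[:,:2]/q[:,2:];r2=(n**2).sum(1,keepdims=True)
    return n*(1+d["k1"]*r2)*[d["fx"],d["fy"]]+[d["cx"],d["cy"]]
def blobs(d,kind,box,amin=8):
    h=cv2.cvtColor(d["pixels"],cv2.COLOR_RGB2HSV);H,S,V=[h[...,i].astype(int) for i in range(3)]
    m={"red":((H<8)|(H>170))&(S>110)&(V>70),"blue":(H>100)&(H<130)&(S>120)&(V>60),"white":(S<50)&(V>150),"black":(V<60)}[kind]
    m=m.astype(np.uint8);k=np.zeros_like(m);x0,y0,x1,y1=box;k[y0:y1,x0:x1]=1;m*=k
    n,l,st,c=cv2.connectedComponentsWithStats(m)
    return [(c[i],st[i]) for i in range(1,n) if st[i,4]>=amin],m
E
python3 - <<'E'
from h import *
d=cam("top");im=d["pixels"][:,:,::-1]
a=cv2.resize(im[150:275,125:425],None,fx=2.6,fy=2.6,interpolation=cv2.INTER_CUBIC)
cv2.imwrite("pics/c1.png",a)
for k in("red","blue","white"):
    for c,s in blobs(d,k,(120,150,430,300),10)[0]: print(k,c.round(1),s)
E
```

```text
red [413.8 160.5] [401 153  22  21 147]
red [192.9 166.3] [191 165   5   4  16]
red [279.4 171.7] [272 166  15  14 148]
red [319.3 171.3] [313 169  14   7  33]
red [178.7 234.7] [171 227  12  14  39]
blue [426.  157.5] [423 156   7   4  20]
blue [278.8 198.2] [269 190  20  18 286]
blue [134.8 214.2] [131 211   8   8  49]
blue [205.  242.2] [170 210  59  47 149]
blue [174.9 232.8] [171 229   9   9  65]
blue [295.4 280.3] [ 259  261   67   39 1703]
white [246.9 153.1] [237 150  21   6  62]
white [259.1 174.4] [258 166   4  17  47]
white [265.4 170.4] [264 166   4   9  23]
white [413.6 167.9] [409 166  10   5  37]
white [329.9 175.4] [329 171   3   9  22]
white [319.1 173.9] [315 172   9   4  25]
white [335.8 179.4] [333 172   6  16  56]
white [279.  181.7] [274 181  11   2  15]
white [257. 204.] [255 184   5  37 111]
white [294.4 217.3] [260 193  71  37 388]
white [334.8 211. ] [333 194   4  31  97]
white [393.6 247.6] [ 369  206   51   84 3266]
white [279.4 210.8] [273 209  13   5  42]
white [317.4 211.8] [312 210  12   4  20]
white [198.7 231.8] [ 164  212   62   42 1255]
white [181.9 239.3] [177 232  10  14  43]
white [281.9 288. ] [270 280  26  18 322]
```

View pics/c1.png

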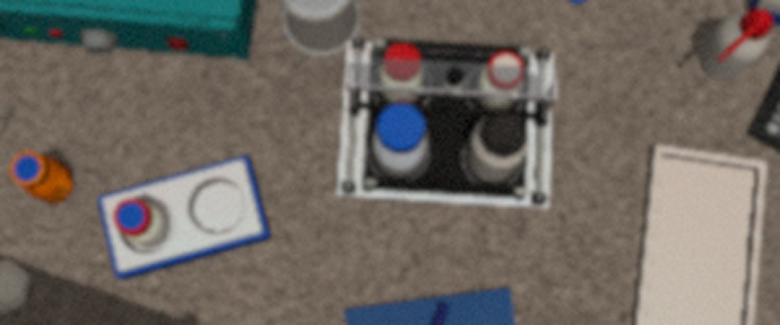

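The crop confirms it. The white-dot bottle (506,70) is in the back row on the right, the plain red one (403,60) on the left. The blue-dot bottle (133,216) sits in the left well and the right well (217,206) is free; the orange look-alike is outside the block. Next, rough positions.

```bash
cat >> h.py <<'E'
def rect(d,m,z):
    c=max(cv2.findContours(m,cv2.RETR_EXTERNAL,cv2.CHAIN_APPROX_NONE)[0],key=cv2.contourArea)
    p=ray(d,c.reshape(-1,2),z)[:,:2];r=cv2.minAreaRect((p*1000).astype(np.float32));return r
E
python3 - <<'E'
from h import *
d=cam("top")
f=lambda u,v,z:ray(d,[(u/2.6+125,v/2.6+150)],z)[0].round(4)
print("blue",f(401,127,.195),"black",f(503,133,.188),"red",f(403,60,.154),"done",f(506,70,.154),"knob",f(454,75,.175))
print("shaker fl,fr at z.04?",f(337,197,.03),f(549,207,.03),f(349,40,.07),f(554,50,.07))
print("fresh",f(133,216,.124),"well",f(217,206,.045))
b,m=blobs(d,"blue",(160,200,235,265));w,m2=blobs(d,"white",(160,200,235,265))
print("block",rect(d,cv2.morphologyEx(m|m2,cv2.MORPH_CLOSE,np.ones((5,5))),.045))
w,m=blobs(d,"white",(365,200,425,295));print("tray",rect(d,m,.021))
E
```

```text
blue [0.5411 0.0665 0.195 ] black [ 0.5464 -0.0493  0.188 ] red [0.6322 0.0714 0.154 ] done [ 0.6313 -0.0511  0.154 ] knob [0.6132 0.0107 0.175 ]
shaker fl,fr at z.04? [0.4816 0.1399 0.03  ] [ 0.4933 -0.13    0.03  ] [0.678  0.1428 0.07  ] [ 0.6893 -0.1188  0.07  ]
fresh [0.4213 0.3725 0.124 ] well [0.4537 0.2883 0.045 ]
block ((436.634521484375, 328.90435791015625), (107.66815185546875, 195.44705200195312), 21.269672393798828)
tray ((455.14019775390625, -331.47357177734375), (150.3592987060547, 265.1601867675781), 86.5262680053711)
```

Rough positions are enough for a first move. I'll lift, align with the shaker and view it with the wrist camera.

```bash
python3 -m crank '[[[0,0,-40,-0.125,-1],[0,0,-40,-0.125,-1],[0,0,-40,-0.125,-1],[0,0,-40,0,-1],[-19.6,-35,0,0,-1],[-19.6,-35,0,0,-1],[-19.6,-35,0,0,-1],[-19.6,-35,0,0,-1],[-19.6,-35,0,0,-1],[-19.6,-35,0,0,-1]]]'
python3 -m crank '[[[-19.6,-35,0,0,-1],[-19.6,-35,0,0,-1],[-19.6,-35,0,0,-1],[-19.6,-35,0,0,-1],[-19.6,-35,0,0,-1],[-19.6,-35,0,0,-1],[-19.6,-35,0,0,-1],[-19.6,-35,0,0,-1],[-19.6,-35,0,0,-1],[-19.6,-35,0,0,-1]]]'
python3 -m crank '[[[-19.6,-35,0,0,-1],[-19.6,-35,0,0,-1],[0,0,0,0,-1],[0,0,0,0,-1],[0,0,0,0,-1]]]'
python3 - <<'E'
from h import *
d=cam("wrist");cv2.imwrite("pics/w1.png",d["pixels"][:,:,::-1]);np.save("pics/w1.npy",d,allow_pickle=True)
E
```

```text
time: 1.08
position: [0.3382, 0.4086, 0.3468]
tool_rot: [-0.071, 3.141, 0.001]
ft_force: [0.7, 0.3, 1.6]
grip_width: 1.002
grip_force: 0.0
time: 1.92
position: [0.5497, 0.0679, 0.347]
tool_rot: [-0.071, 3.14, 0.001]
ft_force: [0.4, -0.4, -0.0]
grip_width: 1.0
grip_force: 0.0
time: 2.33
position: [0.5913, 0.0021, 0.3463]
tool_rot: [0.071, -3.14, -0.001]
ft_force: [-0.8, 0.9, 0.4]
grip_width: 0.999
grip_force: 0.0
```

View pics/w1.png

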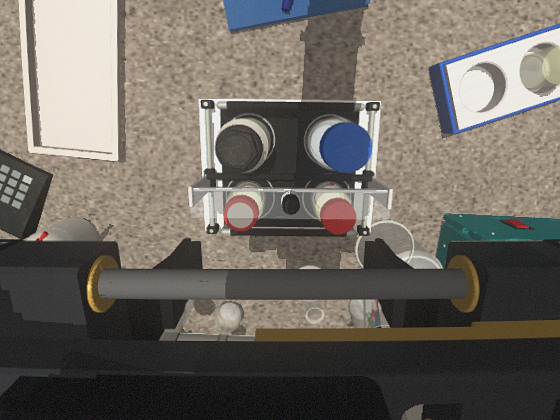

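The wrist view shows black cap (241,147), blue cap (346,147), done with its white dot (241,211), other red (337,215), knob (291,203), and the shaker's front corner screws (207,104) and (376,106). The tray is at the upper left and the cold block at the upper right.

Run:
```python
from h import *
d=np.load("pics/w1.npy",allow_pickle=True).item()
for k,box,z in(("blue",(310,110,385,185),.194),("red",(215,180,268,240),.153),("red",(310,180,362,240),.153),("black",(215,120,268,172),.187)):
    b,m=blobs(d,k,box)
    if k=="black": m=cv2.morphologyEx(m,cv2.MORPH_OPEN,cv2.getStructuringElement(cv2.MORPH_ELLIPSE,(13,13)))
    c=max(cv2.findContours(m,cv2.RETR_EXTERNAL,cv2.CHAIN_APPROX_NONE)[0],key=cv2.contourArea)
    (u,v),r=cv2.minEnclosingCircle(c);print(k,(round(u,1),round(v,1)),round(r,1),ray(d,[(u,v)],z)[0].round(4))
p=ray(d,[(207,104),(376,106)],.094);print("front corners",p.round(4),"yaw",np.degrees(np.arctan2(p[0,0]-p[1,0],p[1,1]-p[0,1])))
print("knob",ray(d,[(291,196)],.191),ray(d,[(291,203)],.178).round(4))
```

```text
blue (345.4, 146.8) 26.1 [0.5443 0.0663 0.194 ]
red (240.0, 219.0) 16.0 [ 0.642  -0.0494  0.153 ]
red (338.0, 220.5) 17.1 [0.6384 0.0735 0.153 ]Traceback (most recent call last):
  File "<stdin>", line 6, in <module>
ValueError: max() iterable argument is empty
```

```bash
cat >> h.py <<'E'
def go(x,y,z=None):
    s=ctrl.get_state();M=R.from_rotvec(s["tool_rot"]).as_matrix();p=s["position"]
    t=M.T@(np.array([x,y,p[2] if z is None else z])-p)*1000
    print("pos",p.round(4),"toolY deg",round(np.degrees(np.arctan2(M[1,1],M[0,1])),2),"shift mm",t.round(1),"t",round(s["time"],2))
E
python3 - <<'E'
from h import *
d=np.load("pics/w1.npy",allow_pickle=True).item()
print("black",ray(d,[(241,147)],.186)[0].round(4))
p=ray(d,[(207,104),(376,106)],.094);print("front corners",p.round(4),"yaw",np.degrees(np.arctan2(p[0,0]-p[1,0],p[1,1]-p[0,1])))
print("knob",ray(d,[(291,203)],.178).round(4))
go(.5460,-.0490)
E
```

```text
black [ 0.5502 -0.0453  0.186 ]
front corners [[ 0.5032 -0.1025  0.094 ]
 [ 0.4954  0.1215  0.094 ]] yaw 1.9768549102617166
knob [[0.6123 0.0124 0.178 ]]
pos [0.5911 0.0031 0.3465] toolY deg 92.7 shift mm [ 47.5 -49.9  -0. ] t 2.38
```

```bash
python3 -m crank '[[[22.8,-24,0,0,-0.7],[22.8,-24,30,0,-0.7],[0,0,35,0,-0.7],[0,0,35,0,-0.7],[0,0,35,0,-0.7],[0,0,30,0,-0.7],[0,0,16,0,-0.7],[0,0,8,0,-0.7],[0,0,0,0,-0.7],[0,0,0,0,-0.7]]]' 30
python3 -m crank '[[[0,0,0,0,1],[0,0,0,0,1],[0,0,0,0,1],[0,0,0,0,1],[0,0,0,0,1],[0,0,0,0,1],[0,0,0,0,1],[0,0,0,0,1]]]' 30
python3 -c "
from h import *
go(.5102,-.3348);go(.4002,-.3281)"
```

```text
time: 3.22
position: [0.55, -0.0456, 0.1607]
tool_rot: [-0.074, 3.139, 0.001]
ft_force: [0.4, -0.3, 0.4]
grip_width: 0.852
grip_force: 0.0
time: 3.88
position: [0.5495, -0.0468, 0.1597]
tool_rot: [-0.071, 3.141, 0.0]
ft_force: [-0.5, -0.1, 0.4]
grip_width: 0.324
grip_force: 0.0
pos [ 0.5495 -0.0468  0.1597] toolY deg 92.59 shift mm [  52.3 -285.9   -0. ] t 3.88
pos [ 0.5495 -0.0468  0.1597] toolY deg 92.59 shift mm [ 161.9 -274.3   -0. ] t 3.88
```

Run:
```python
from h import *
print(ctrl.get_state()["grip_width"],ctrl.get_state()["grip_force"])
a=cam("side")["pixels"][:,:,::-1];b=cam("wrist")["pixels"][:,:,::-1]
a=cv2.resize(a[150:280,220:380],(554,450));b=cv2.resize(b,(246*1,184));c=np.zeros((450,800,3),np.uint8);c[:,:554]=a;c[:184,554:]=b
cv2.imwrite("pics/s2.png",c)
print(ctrl.get_state()["grip_width"],ctrl.get_state()["grip_force"])
```

```text
0.3238351841082119 0.0
0.2354594288425739 0.0
```

View pics/s2.png

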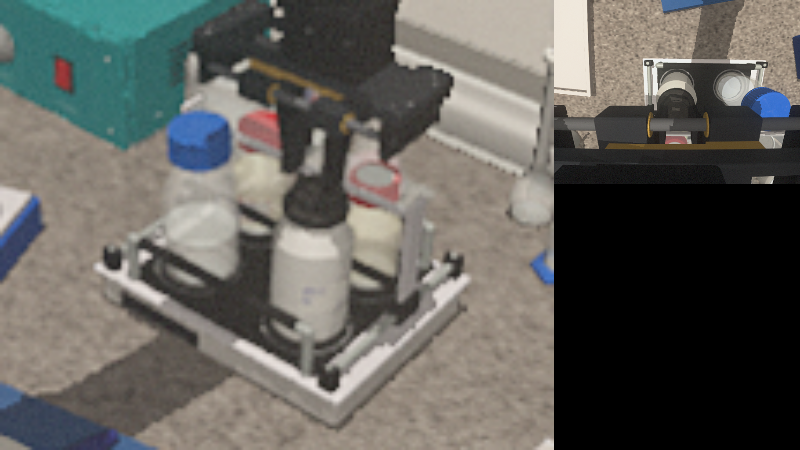

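The composite shows the fingers behind or above the black cap instead of around it. I'll open and check how high they are relative to the cap.

```bash
python3 -m crank '[[[0,0,0,0,-0.7],[0,0,0,0,-0.7],[0,0,0,0,-0.7],[0,0,0,0,-0.7],[0,0,0,0,-0.7],[0,0,0,0,-0.7]]]' 30
python3 - <<'E'
from h import *
d=cam("side");p=ctrl.get_state()["position"];a=d["pixels"][:,:,::-1]
print("TCP px",proj(d,p),"cap top expected",proj(d,[.547,-.047,.188]),"cap 0.163",proj(d,[.547,-.047,.163]))
w=cam("wrist");print("wrist: TCP",proj(w,p),"cap",proj(w,[.547,-.047,.188]))
x=cv2.resize(a[170:240,270:350],(400,350),interpolation=cv2.INTER_CUBIC);y=cv2.resize(w["pixels"][80:380,150:430,::-1],(392,420));c=np.zeros((420,800,3),np.uint8);c[:350,:400]=x;c[:,408:]=y
cv2.imwrite("pics/s3.png",c)
E
```

```text
time: 4.48
position: [0.5495, -0.0467, 0.1597]
tool_rot: [-0.071, 3.141, 0.0]
ft_force: [-0.3, 0.4, 1.0]
grip_width: 0.604
grip_force: 0.0
TCP px [[309.37088897 211.21086754]] cap top expected [[309.34491035 203.32546938]] cap 0.163 [[308.92801625 210.68453243]]
wrist: TCP [[283.17542176 233.96791569]] cap [[282.99287164 246.65582494]]
```

View pics/s3.png

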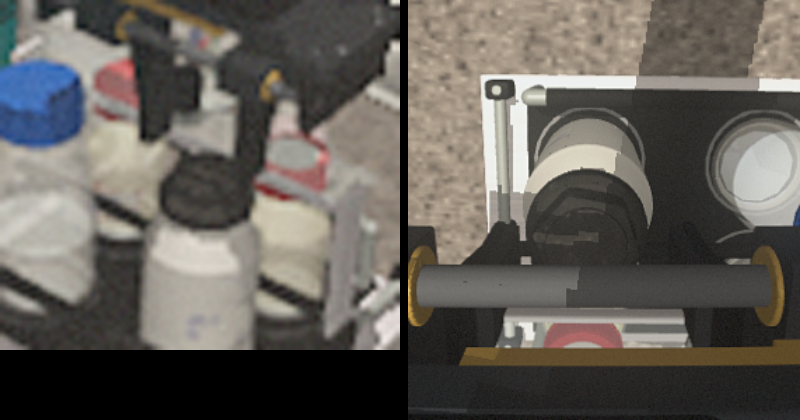

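The side and wrist views agree. The fingertips are level with the cap's top, about 26 mm higher than the reading implies, and laterally they're within a few mm. Going down 22 mm with the fingers open is safe under either reading, so I'll do that and then grip.

```bash
python3 -m crank '[[[0,-3,0,0,-0.8],[0,0,6,0,-0.8],[0,0,6,0,-0.8],[0,0,5,0,-0.8],[0,0,5,0,-0.8],[0,0,0,0,-0.8]]]' 30
python3 -m crank '[[[0,0,0,0,1],[0,0,0,0,1],[0,0,0,0,1],[0,0,0,0,1],[0,0,0,0,1],[0,0,0,0,1],[0,0,0,0,1],[0,0,0,0,1]]]' 30
```

```text
time: 5.08
position: [0.5486, -0.0496, 0.1361]
tool_rot: [0.071, -3.138, 0.0]
ft_force: [0.0, 0.7, -1.3]
grip_width: 0.895
grip_force: 0.0
time: 5.75
position: [0.5506, -0.0499, 0.1392]
tool_rot: [-0.071, 3.138, 0.0]
ft_force: [-0.9, -0.1, 5.5]
grip_width: 0.514
grip_force: 30.7
```

Gripped at 45 mm, on the 46 mm part of the cap, with 30 N. Lifting and carrying to the tray.

```bash
python3 -m crank '[[[0,0,-10,0,1],[0,0,-25,0,1],[0,0,-30,0,1],[0,0,-30,0,1],[0,0,-20,0,1],[0,0,-5,0,1],[1,-10,0,0,1],[5,-20,0,0,1],[5,-30,0,0,1],[6,-35,0,0,1]]]'
python3 -m crank '[[[6,-35,0,0,1],[6,-35,0,0,1],[6,-35,0,0,1],[6,-33,0,0,1],[6,-28,0,0,1],[4,-16,0,0,1],[2,-6,0,0,1],[0,0,0,0,1],[0,0,0,0,1]]]'
python3 - <<'E'
from h import *
go(.510,-.335,.098)
a=cam("top")["pixels"][170:300,270:430,::-1];b=cam("side")["pixels"][150:390,250:450,::-1]
c=np.zeros((480,800,3),np.uint8);c[:325,:400]=cv2.resize(a,(400,325));c[:,400:]=cv2.resize(b,(400,480));cv2.imwrite("pics/s4.png",c)
E
```

```text
time: 6.58
position: [0.5358, -0.1448, 0.2552]
tool_rot: [0.077, -3.137, -0.002]
ft_force: [0.8, -1.4, -2.6]
grip_width: 0.519
grip_force: 30.4
time: 7.33
position: [0.5092, -0.3337, 0.2563]
tool_rot: [0.071, -3.139, -0.003]
ft_force: [0.5, 1.3, -2.5]
grip_width: 0.513
grip_force: 30.7
pos [ 0.5092 -0.3337  0.2563] toolY deg 92.6 shift mm [ -1.   -1.6 158.3] t 7.33
```

View pics/s4.png

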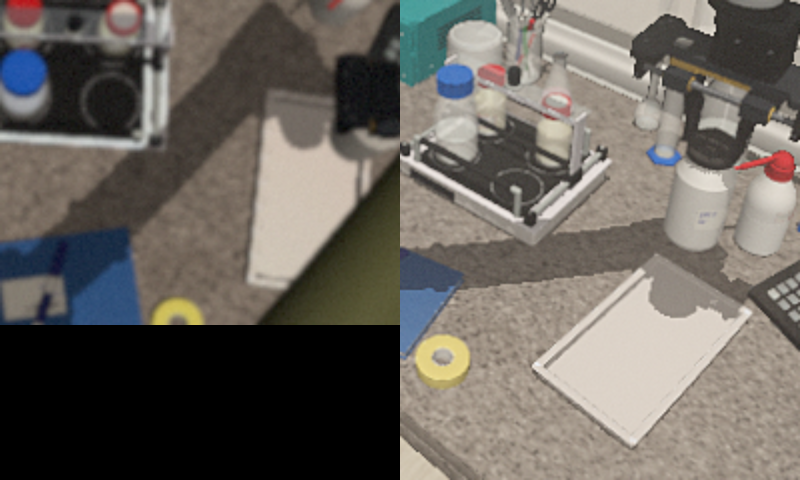

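The bottle hangs upright at the tray's far end, and its vacated circle is visible in the top crop at (110,100). Lowering in stages while watching the force.

```bash
python3 -m crank '[[[-0.5,-1.5,20,0,1],[0,0,30,0,1],[0,0,30,0,1],[0,0,30,0,1],[0,0,20,0,1],[0,0,10,0,1],[0,0,5,0,1],[0,0,0,0,1]]]'
python3 -m crank '[[[0,0,4,0,1],[0,0,4,0,1],[0,0,0,0,1]]]'
python3 -m crank '[[[0,0,3,0,1],[0,0,0,0,1]]]'
python3 -m crank '[[[0,0,2,0,1],[0,0,0,0,1]]]'
```

```text
time: 8.1
position: [0.5105, -0.3352, 0.1123]
tool_rot: [0.074, -3.14, -0.001]
ft_force: [0.0, 0.9, -2.5]
grip_width: 0.515
grip_force: 30.9
time: 8.35
position: [0.5104, -0.3364, 0.105]
tool_rot: [-0.071, 3.14, -0.0]
ft_force: [-0.6, 0.4, -2.3]
grip_width: 0.511
grip_force: 30.9
time: 8.52
position: [0.5101, -0.3364, 0.1017]
tool_rot: [-0.071, 3.141, 0.0]
ft_force: [-0.9, -0.3, -1.9]
grip_width: 0.515
grip_force: 30.8
time: 8.68
position: [0.51, -0.3363, 0.0995]
tool_rot: [0.071, -3.141, -0.0]
ft_force: [-0.8, -0.7, -2.5]
grip_width: 0.518
grip_force: 30.8
```

```bash
python3 -m crank '[[[0,0,1.5,0,1],[0,0,0,0,1]]]'
python3 -m crank '[[[0,0,1.5,0,1],[0,0,0,0,1]]]'
```

```text
time: 8.85
position: [0.5102, -0.3365, 0.0983]
tool_rot: [-0.071, 3.14, -0.0]
ft_force: [-0.2, -0.4, -1.4]
grip_width: 0.515
grip_force: 30.7
time: 9.02
position: [0.5109, -0.3367, 0.0982]
tool_rot: [-0.071, 3.139, -0.0]
ft_force: [-1.7, 1.1, 5.9]
grip_width: 0.516
grip_force: 32.1
```

```bash
python3 -m crank '[[[0,0,0,0,-0.8],[0,0,0,0,-0.8],[0,0,0,0,-0.8],[0,0,0,0,-0.8],[0,0,-5,0,-0.8],[0,0,-20,0,-0.8],[0,0,-35,0,-0.8],[0,0,-35,0,-0.8],[0,0,-35,0,-0.8],[0,0,-35,0,-0.8]]]'
python3 -m crank '[[[-2.3,18.2,0,0,-0.8],[-4.6,36.5,0,0,-0.8],[-4.6,36.5,0,0,-0.8],[-4.6,36.5,0,0,-0.8],[-4.6,36.5,0,0,-0.8],[-4.6,36.5,0,0,-0.8],[-4.6,36.5,0,0,-0.8],[-4.6,36.5,0,0,-0.8],[-4.6,36.5,0,0,-0.8],[-4.6,36.5,0,0,-0.8]]]'
python3 -m crank '[[[-4.6,36.5,0,0,-0.8],[-2.3,18.2,0,0,-0.8],[0,0,0,0,-0.8],[0,0,0,0,-0.8]]]'
python3 -c "
from h import *
go(.543,.0675,.139)
d=cam('wrist');b,m=blobs(d,'blue',(200,100,400,280),200)
for c,s in b:print(c,s,ray(d,[c],.194-.024))
d=cam('top');b,m=blobs(d,'blue',(260,180,300,215),100);print(b)
cv2.imwrite('pics/s5.png',d['pixels'][150:300,250:450,::-1])
"
```

```text
time: 9.85
position: [0.5095, -0.3359, 0.2629]
tool_rot: [0.071, -3.14, -0.001]
ft_force: [-0.1, -0.9, 0.4]
grip_width: 0.9
grip_force: 0.0
time: 10.68
position: [0.5375, 0.0138, 0.2615]
tool_rot: [0.071, -3.14, -0.0]
ft_force: [1.1, 0.0, -0.3]
grip_width: 0.901
grip_force: 0.0
time: 11.02
position: [0.542, 0.068, 0.2611]
tool_rot: [0.076, -3.139, 0.001]
ft_force: [-0.3, 0.5, 0.4]
grip_width: 0.899
grip_force: 0.0
pos [0.542  0.068  0.2611] toolY deg 92.76 shift mm [ -1.1  -0.5 122.1] t 11.02
[283.38732834 208.33208489] [ 252  176   64   65 3204] [[0.54917284 0.06859216 0.17      ]]
[]
```

```bash
python3 -m crank '[[[-4,0,20,0,-0.8],[0,0,30,0,-0.8],[0,0,30,0,-0.8],[0,0,25,0,-0.8],[0,0,12,0,-0.8],[0,0,5,0,-0.8],[0,0,0,0,-0.8]]]' 30
python3 -m crank '[[[0,0,0,0,1],[0,0,0,0,1],[0,0,0,0,1],[0,0,0,0,1],[0,0,0,0,1],[0,0,0,0,1],[0,0,0,0,1]]]' 30
python3 -c "
from h import *
go(.400,-.328,.098)"
```

```text
time: 11.7
position: [0.5462, 0.0659, 0.1393]
tool_rot: [0.068, -3.14, 0.001]
ft_force: [-0.0, -0.1, 0.5]
grip_width: 0.899
grip_force: 0.0
time: 12.28
position: [0.5469, 0.0677, 0.1404]
tool_rot: [-0.072, 3.14, 0.001]
ft_force: [-0.4, 0.1, 3.4]
grip_width: 0.579
grip_force: 30.0
pos [0.5469 0.0677 0.1404] toolY deg 92.61 shift mm [ 164.8 -388.6   41.9] t 12.28
```

```bash
python3 -m crank '[[[0,0,-10,0,1],[0,0,-25,0,1],[0,0,-35,0,1],[0,0,-35,0,1],[0,0,-20,0,1],[4,-10,-5,0,1],[10,-22,0,0,1],[14,-33,0,0,1],[14,-33,0,0,1],[14,-33,0,0,1]]]'
python3 -m crank '[[[14,-33,0,0,1],[14,-33,0,0,1],[14,-33,0,0,1],[14,-33,0,0,1],[14,-33,0,0,1],[14,-33,0,0,1],[14,-33,0,0,1],[9,-20,0,0,1],[3,-7,0,0,1],[0,0,0,0,1]]]'
python3 -c "
from h import *
go(.400,-.328,.0995)"
```

```text
time: 13.12
position: [0.4941, -0.0686, 0.2677]
tool_rot: [0.071, -3.137, 0.001]
ft_force: [0.9, -0.4, -3.7]
grip_width: 0.581
grip_force: 30.0
time: 13.95
position: [0.395, -0.3314, 0.2683]
tool_rot: [0.061, -3.138, -0.001]
ft_force: [0.4, -0.1, -3.5]
grip_width: 0.585
grip_force: 30.0
pos [ 0.395  -0.3314  0.2683] toolY deg 92.24 shift mm [ -5.6   3.1 168.8] t 13.95
```

```bash
python3 -m crank '[[[-5,3,20,0,1],[0,0,30,0,1],[0,0,35,0,1],[0,0,35,0,1],[0,0,25,0,1],[0,0,12,0,1],[0,0,5,0,1],[0,0,0,0,1]]]'
python3 -m crank '[[[0,0,3,0,1],[0,0,2,0,1],[0,0,0,0,1]]]'
python3 -c "
from h import *
go(.400,-.328,.0995)"
```

```text
time: 14.62
position: [0.403, -0.3246, 0.1069]
tool_rot: [0.073, -3.139, -0.002]
ft_force: [-0.9, 0.5, -3.6]
grip_width: 0.582
grip_force: 30.0
time: 14.87
position: [0.4039, -0.3261, 0.1036]
tool_rot: [-0.071, 3.139, -0.001]
ft_force: [-0.6, 0.0, -4.2]
grip_width: 0.584
grip_force: 30.0
pos [ 0.4039 -0.3261  0.1036] toolY deg 92.61 shift mm [ 4.  -1.7  4.1] t 14.87
```

```bash
python3 -m crank '[[[0,0,2.5,0,1],[0,0,0,0,1]]]'
python3 -m crank '[[[0,0,1.5,0,1],[0,0,0,0,1]]]'
python3 -m crank '[[[0,0,1.5,0,1],[0,0,0,0,1]]]'
```

```text
time: 15.03
position: [0.4033, -0.3258, 0.1004]
tool_rot: [-0.071, 3.14, 0.0]
ft_force: [-0.4, 0.2, -4.2]
grip_width: 0.582
grip_force: 30.0
time: 15.2
position: [0.4038, -0.326, 0.0994]
tool_rot: [-0.071, 3.139, -0.0]
ft_force: [-0.6, 0.6, 0.3]
grip_width: 0.581
grip_force: 30.0
time: 15.37
position: [0.4049, -0.326, 0.0994]
tool_rot: [-0.071, 3.137, -0.0]
ft_force: [-0.6, 2.5, 10.4]
grip_width: 0.579
grip_force: 30.0
```

```bash
python3 -m crank '[[[0,0,0,0,-0.8],[0,0,0,0,-0.8],[0,0,0,0,-0.8],[0,0,0,0,-0.8],[0,0,-5,0,-0.8],[0,0,-20,0,-0.8],[0,0,-35,0,-0.8],[0,0,-35,0,-0.8],[0,0,-35,0,-0.8],[0,0,-35,0,-0.8]]]'
python3 -m crank '[[[-10,15,0,0,-0.2],[-20,30,0,0,-0.2],[-20,30,0,0,-0.2],[-20,30,0,0,-0.2],[-20,30,0,0,-0.2],[-20,30,0,0,-0.2],[-20,30,0,0,-0.2],[-20,30,0,0,-0.2],[-20,30,0,0,-0.2],[-20,30,0,0,-0.2]]]'
python3 -m crank '[[[-20,30,0,0,-0.2],[-10,15,0,0,-0.2],[0,0,0,0,-0.2],[0,0,0,0,-0.2]]]'
python3 - <<'E'
from h import *
go(.611,.0115,.150)
d=cam('wrist');np.save("pics/w2.npy",d,allow_pickle=True)
a=d["pixels"][:,:,::-1];b=cam("top")["pixels"][150:300,250:450,::-1]
c=np.zeros((420,800,3),np.uint8);c[:,:460]=a[:,50:510];c[:255,460:]=cv2.resize(b,(340,255));cv2.imwrite("pics/s6.png",c)
E
```

```text
time: 16.2
position: [0.4026, -0.3259, 0.2641]
tool_rot: [-0.07, 3.14, 0.0]
ft_force: [0.8, 0.4, -0.2]
grip_width: 0.902
grip_force: 0.0
time: 17.03
position: [0.5807, -0.0309, 0.2625]
tool_rot: [-0.071, 3.14, 0.0]
ft_force: [0.1, -0.9, 0.4]
grip_width: 0.6
grip_force: 0.0
time: 17.37
position: [0.6079, 0.0142, 0.2617]
tool_rot: [0.073, -3.139, 0.002]
ft_force: [-0.6, -1.1, -0.6]
grip_width: 0.6
grip_force: 0.0
pos [0.6079 0.0142 0.2617] toolY deg 92.68 shift mm [ -3.1  -2.7 111.7] t 17.37
```

View pics/s6.png

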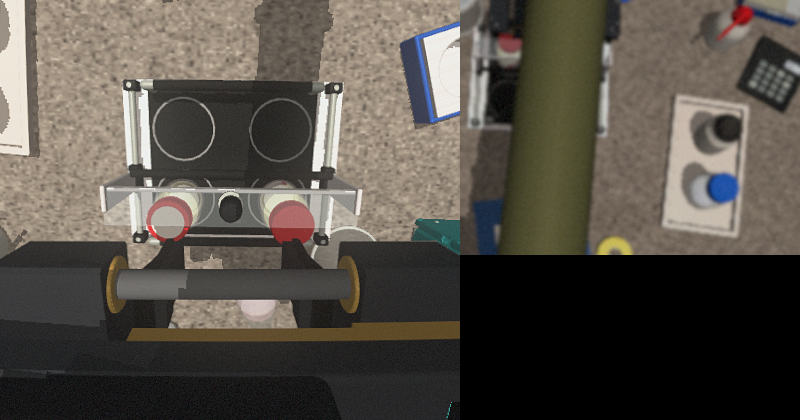

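The wrist view shows the knob (281,203), done cap (219,219), other cap (342,222), and the empty front circles (234,129) and (330,129). The top view shows both bottles standing in the tray.

Run:
```python
from h import *
d=np.load("pics/w2.npy",allow_pickle=True).item()
for b in (0.020,.024,.028):
    f=lambda u,v,z:ray(d,[(u,v)],z-b)[0][:2].round(4)
    print(b,"knob",f(281,211,.191),"done",f(219,219,.153),"other",f(342,222,.153),"circR",f(234,129,.0455),"circL",f(330,129,.0455))
go(.611,.0115,.150)
```

```text
0.02 knob [0.6176 0.0126] done [ 0.6398 -0.0517] other [0.637  0.0773] circR [ 0.5502 -0.0526] circL [0.5444 0.0719]
0.024 knob [0.6187 0.0126] done [ 0.641  -0.0525] other [0.6382 0.0781] circR [ 0.5503 -0.0532] circL [0.5444 0.0724]
0.028 knob [0.6198 0.0126] done [ 0.6423 -0.0532] other [0.6394 0.0789] circR [ 0.5504 -0.0537] circL [0.5445 0.073 ]
pos [0.6075 0.0115 0.2625] toolY deg 92.44 shift mm [ -3.5  -0.  112.5] t 17.47
```

The tray is good. Now the knob: descend to a reading of 0.148 and close.

```bash
python3 -m crank '[[[-5.5,0,25,0,-0.3],[0,0,35,0,-0.3],[0,0,30,0,-0.3],[0,0,15,0,-0.3],[0,0,8,0,-0.3],[0,0,0,0,-0.3]]]' 25
python3 -m crank '[[[0,0,0,0,1],[0,0,0,0,1],[0,0,0,0,1],[0,0,0,0,1],[0,0,0,0,1],[0,0,0,0,1],[0,0,0,0,1],[0,0,0,0,1]]]' 25
```

```text
time: 17.97
position: [0.6119, 0.0123, 0.1479]
tool_rot: [0.067, -3.138, 0.001]
ft_force: [-0.5, 0.4, 0.3]
grip_width: 0.645
grip_force: 0.0
time: 18.63
position: [0.6138, 0.0124, 0.1496]
tool_rot: [-0.069, 3.14, -0.003]
ft_force: [-0.1, -3.9, 1.9]
grip_width: 0.216
grip_force: 25.0
```

Knob gripped at 18.8 mm wide. Pulling forward.

```bash
python3 -m crank '[[[3,0,0,0,1],[7,0,0,0,1],[8,0,0,0,1],[8,0,0,0,1],[8,0,0,0,1],[6,0,0,0,1],[3,0,0,0,1],[0,0,0,0,1]]]'
python3 -m crank '[[[2,0,0,0,1],[0,0,0,0,1]]]'
python3 -m crank '[[[2,0,0,0,1],[0,0,0,0,1]]]'
```

```text
time: 19.3
position: [0.57, 0.011, 0.1496]
tool_rot: [-0.07, 3.141, -0.001]
ft_force: [-0.5, -4.4, 3.3]
grip_width: 0.213
grip_force: 25.0
time: 19.47
position: [0.5688, 0.0109, 0.1496]
tool_rot: [-0.07, 3.14, -0.002]
ft_force: [1.9, -5.2, 1.6]
grip_width: 0.212
grip_force: 25.0
time: 19.63
position: [0.5689, 0.0109, 0.1497]
tool_rot: [-0.07, 3.135, -0.002]
ft_force: [7.1, -4.9, -2.4]
grip_width: 0.217
grip_force: 25.0
```

The hold-down moved 45 mm and hit its stop (7 N). Releasing, rising, and looking at the back row.

```bash
python3 -m crank '[[[-1,0,0,0,-0.3],[0,0,0,0,-0.3],[0,0,0,0,-0.3],[0,0,0,0,-0.3],[0,0,0,0,-0.3],[0,0,-15,0,-0.3],[0,0,-30,0,-0.4],[0,0,-35,0,-0.4],[0,0,-30,0,-0.4],[0,0,-10,0,-0.4]]]'
python3 -m crank '[[[-10,-10,0,0,-0.4],[-22,-22,0,0,-0.4],[-22,-22,0,0,-0.4],[-9,-9,0,0,-0.4],[0,0,0,0,-0.4],[0,0,0,0,-0.4]]]'
python3 - <<'E'
from h import *
go(.635,-.048,.102)
d=cam('wrist');np.save("pics/w3.npy",d,allow_pickle=True)
a=d["pixels"][:,:,::-1].copy();s=ctrl.get_state()["position"];print("TCP px",proj(d,s))
b=cam("side")["pixels"][150:290,220:380,::-1]
c=np.zeros((420,800,3),np.uint8);c[:,:440]=a[:,80:520];c[:315,440:]=cv2.resize(b,(360,315));cv2.imwrite("pics/s7.png",c)
E
```

```text
time: 20.47
position: [0.5693, 0.0125, 0.2741]
tool_rot: [-0.072, 3.134, 0.003]
ft_force: [1.9, -0.8, -0.3]
grip_width: 0.693
grip_force: 0.0
time: 20.97
position: [0.6328, -0.0481, 0.268]
tool_rot: [0.069, -3.139, -0.0]
ft_force: [0.3, 0.3, 0.3]
grip_width: 0.7
grip_force: 0.0
pos [ 0.6328 -0.0481  0.268 ] toolY deg 92.53 shift mm [ -2.6   0.  166. ] t 20.97
TCP px [[284.74327967 233.96245657]]
```

View pics/s7.png

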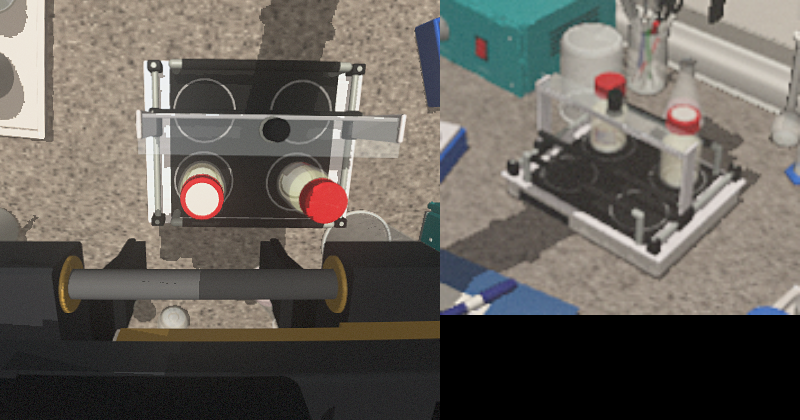

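The strip is fully forward and the back row is free. The done cap with its white dot is at (282,199) in the wrist image and the other cap at (404,203). Getting a precise dot centre.

Run:
```python
from h import *
d=np.load("pics/w3.npy",allow_pickle=True).item()
b,m=blobs(d,"white",(258,175,306,225),150)
for c,s in b: print(c,s,[ray(d,[c],z)[0][:2].round(4) for z in(.154,.13)])
b,m=blobs(d,"red",(370,170,440,230),150)
for c,s in b: print(c,s,[ray(d,[c],z)[0][:2].round(4) for z in(.154,.13)])
print("circles",ray(d,[(284,110),(382,110)],.0455).round(4),ray(d,[(284,110),(382,110)],.0215).round(4))
go(.635,-.048,.102)
```

```text
[281.65988024 198.66347305] [266 183  33  32 835] [array([ 0.6362, -0.0493]), array([ 0.6418, -0.0492])]
[402.83421517 200.53439153] [ 379  178   49   46 1701] [array([0.6328, 0.0705]), array([0.6381, 0.0798])]
circles [[ 0.5487 -0.0506  0.0455]
 [ 0.5429  0.0711  0.0455]] [[ 0.5479 -0.0506  0.0215]
 [ 0.5417  0.0781  0.0215]]
pos [ 0.6326 -0.0467  0.2688] toolY deg 92.67 shift mm [ -2.5  -1.7 166.8] t 21.07
```

```bash
python3 -m crank '[[[-3.3,-2.5,20,0,-0.4],[0,0,35,0,-0.4],[0,0,35,0,-0.4],[0,0,35,0,-0.4],[0,0,22,0,-0.4],[0,0,10,0,-0.4],[0,0,5,0,-0.4],[0,0,0,0,-0.4]]]' 30
python3 -m crank '[[[0,0,0,0,1],[0,0,0,0,1],[0,0,0,0,1],[0,0,0,0,1],[0,0,0,0,1],[0,0,0,0,1]]]' 30
```

```text
time: 21.73
position: [0.6365, -0.0495, 0.1072]
tool_rot: [0.073, -3.141, -0.001]
ft_force: [-0.1, 0.0, -0.0]
grip_width: 0.701
grip_force: 0.0
time: 22.23
position: [0.6375, -0.0503, 0.1084]
tool_rot: [-0.071, 3.139, 0.001]
ft_force: [-1.2, 0.5, 4.6]
grip_width: 0.466
grip_force: 30.0
```

Done bottle gripped. Lifting and carrying toward the free well.

```bash
python3 -m crank '[[[0,0,-5,0,1],[0,0,-15,0,1],[0,0,-30,0,1],[0,0,-35,0,1],[0,0,-35,0,1],[0,0,-25,0,1],[0,0,-10,0,1],[7,14,0,0,1],[14,28.7,0,0,1],[14,28.7,0,0,1]]]'
python3 -m crank '[[[14,28.7,0,0,1],[14,28.7,0,0,1],[14,28.7,0,0,1],[14,28.7,0,0,1],[14,28.7,0,0,1],[0,0,0,0,1],[0,0,0,0,1]]]'
python3 - <<'E'
from h import *
w=np.load("pics/w1.npy",allow_pickle=True).item();print("w1 well",ray(w,[(484,88)],.045))
go(.4533,.286)
d=cam('wrist');np.save("pics/w4.npy",d,allow_pickle=True);cv2.imwrite("pics/w4.png",d["pixels"][:,:,::-1])
print("well expected px",proj(d,[[.4533,.286,.045],[.4199,.3718,.124]]))
E
```

```text
time: 23.07
position: [0.5974, 0.0183, 0.2606]
tool_rot: [0.065, -3.139, 0.002]
ft_force: [0.0, 0.7, -2.2]
grip_width: 0.462
grip_force: 30.0
time: 23.65
position: [0.5203, 0.1618, 0.2607]
tool_rot: [0.079, -3.138, 0.001]
ft_force: [0.1, -0.7, -1.7]
grip_width: 0.467
grip_force: 30.0
w1 well [[0.45802939 0.29233206 0.045     ]]
pos [0.5203 0.1618 0.2607] toolY deg 92.89 shift mm [6.060e+01 1.274e+02 1.000e-01] t 23.65
well expected px [[385.84785476 129.90370261]
 [498.2315752  103.09121467]]
```

View pics/w4.png

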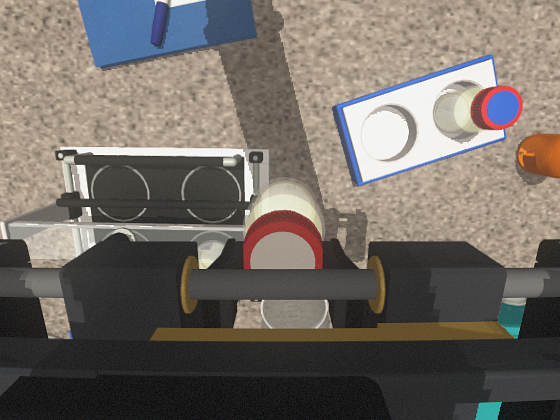

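The wrist view shows the held bottle upright, the free well at (389,132), fresh's blue dot at (502,107), and the orange look-alike off to the right at (545,155).

Run:
```python
from h import *
d=np.load("pics/w4.npy",allow_pickle=True).item()
print("well",ray(d,[(389,132)],.045))
b,m=blobs(d,"blue",(325,40,525,200),30)
print("block",rect(d,cv2.morphologyEx(m*1,cv2.MORPH_CLOSE,np.ones((9,9))),.045))
b,m=blobs(d,"blue",(484,88,520,125),100)
for c,s in b: print("dot",c,s,ray(d,[c],.124))
b,m=blobs(d,"white",(250,230,325,275),100)
for c,s in b: print("held dot",c,s)
```

```text
well [[0.45560751 0.29026028 0.045     ]]
block ((437.0794677734375, 340.7819519042969), (104.89010620117188, 216.66168212890625), 21.20475959777832)
dot [502.25875 107.265  ] [487  91  31  33 800] [[0.42359289 0.37679261 0.124     ]]
held dot [282.20761421 252.4035533 ] [ 250  232   65   37 1970]
```

```bash
python3 -m crank '[[[12,26,0,0,1],[15,32,0,0,1],[15,32,0,0,1],[12,26,0,0,1],[6,13.5,0,0,1],[0,0,0,0,1],[0,0,0,0,1]]]'
python3 - <<'E'
from h import *
go(.4545,.2885,.077)
d=cam('wrist');np.save("pics/w5.npy",d,allow_pickle=True);cv2.imwrite("pics/w5.png",d["pixels"][:,:,::-1])
print("well expected px",proj(d,[.4545,.2885,.045]))
E
```

```text
time: 24.28
position: [0.4568, 0.285, 0.2614]
tool_rot: [0.07, -3.14, 0.003]
ft_force: [0.4, -1.0, -1.5]
grip_width: 0.456
grip_force: 30.0
pos [0.4568 0.285  0.2614] toolY deg 92.55 shift mm [  2.1   4.  184.4] t 24.28
well expected px [[286.18708465 176.02675134]]
```

View pics/w5.png

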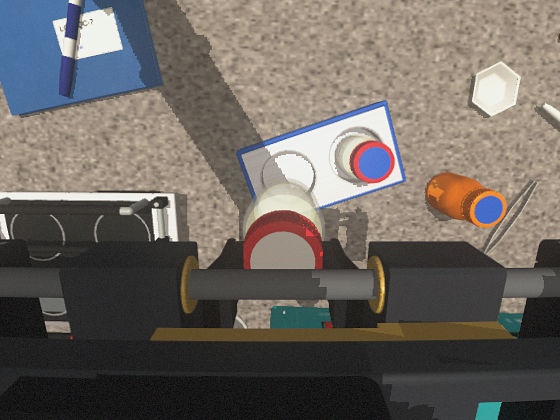

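The well rim is centred at (290,176), so I need about 7 mm more along tool y. Fresh's blue dot is at (373,162) in the block and orange is outside at (487,210).

```bash
python3 -m crank '[[[2,7.5,15,0,1],[0,0,30,0,1],[0,0,35,0,1],[0,0,30,0,1],[0,0,15,0,1],[0,0,10,0,1],[0,0,0,0,1]]]'
python3 -m crank '[[[0,0,6,0,1],[0,0,6,0,1],[0,0,5,0,1],[0,0,0,0,1]]]'
python3 -c "
from h import *
go(.4545,.2925,.0775)"
```

```text
time: 24.92
position: [0.4539, 0.2906, 0.125]
tool_rot: [0.066, -3.138, 0.005]
ft_force: [0.9, 0.1, -1.1]
grip_width: 0.461
grip_force: 30.0
time: 25.25
position: [0.4539, 0.2934, 0.1098]
tool_rot: [0.071, -3.141, 0.0]
ft_force: [-0.2, -0.5, -2.1]
grip_width: 0.466
grip_force: 30.0
pos [0.4539 0.2934 0.1098] toolY deg 92.58 shift mm [-0.6 -0.9 32.3] t 25.25
```

```bash
python3 -m crank '[[[0,0,4,0,1],[0,0,4,0,1],[0,0,0,0,1]]]'
python3 -m crank '[[[0,0,5,0,1],[0,0,5,0,1],[0,0,5,0,1],[0,0,0,0,1]]]'
```

```text
time: 25.5
position: [0.4536, 0.2934, 0.1016]
tool_rot: [0.071, -3.14, 0.001]
ft_force: [-0.5, 0.3, -1.6]
grip_width: 0.456
grip_force: 30.0
time: 25.83
position: [0.4531, 0.293, 0.0858]
tool_rot: [0.071, -3.139, 0.002]
ft_force: [0.7, -0.5, -3.6]
grip_width: 0.466
grip_force: 30.0
```

Inside the well with no contact. Lowering to the floor.

```bash
python3 -m crank '[[[0,0,3.5,0,1],[0,0,2,0,1],[0,0,0,0,1]]]'
python3 -m crank '[[[0,0,1.5,0,1],[0,0,0,0,1]]]'
python3 -m crank '[[[0,0,1.5,0,1],[0,0,0,0,1]]]'
```

```text
time: 26.08
position: [0.4537, 0.2934, 0.0812]
tool_rot: [0.071, -3.14, 0.001]
ft_force: [-1.2, 0.3, -2.4]
grip_width: 0.461
grip_force: 30.0
time: 26.25
position: [0.454, 0.2936, 0.0801]
tool_rot: [-0.071, 3.141, 0.0]
ft_force: [0.7, 0.4, -1.1]
grip_width: 0.46
grip_force: 30.0
time: 26.42
position: [0.4539, 0.2936, 0.0786]
tool_rot: [-0.071, 3.141, 0.0]
ft_force: [-0.0, 0.8, -1.5]
grip_width: 0.459
grip_force: 30.0
```

```bash
python3 -m crank '[[[0,0,1.5,0,1],[0,0,0,0,1]]]'
python3 -m crank '[[[0,0,0.5,0,1],[0,0,0,0,1],[0,0,0,0,-0.4],[0,0,0,0,-0.4],[0,0,0,0,-0.4],[0,0,-5,0,-0.4],[0,0,-20,0,-0.4],[0,0,-35,0,-0.4],[0,0,-35,0,-0.4],[0,0,-30,0,-0.4]]]'
python3 -m crank '[[[0,0,-20,0,-0.4],[7,22,0,0,-0.4],[12,40,0,0,-0.4],[7,22,0,0,-0.4],[0,0,0,0,-0.4],[0,0,0,0,-0.4]]]'
python3 - <<'E'
from h import *
d=cam('wrist')
b,m=blobs(d,"blue",(230,140,340,265),300)
for c,s in b: print("dot",c,s,ray(d,[c],.124))
h=cv2.imwrite("pics/w6.png",d["pixels"][:,:,::-1])
go(.4236,.3768,.0775)
E
```

```text
time: 26.58
position: [0.4548, 0.2939, 0.0784]
tool_rot: [-0.071, 3.139, 0.001]
ft_force: [-0.6, -0.4, 4.1]
grip_width: 0.461
grip_force: 30.0
time: 27.42
position: [0.4541, 0.2935, 0.204]
tool_rot: [-0.071, 3.14, 0.001]
ft_force: [1.4, -0.3, 0.1]
grip_width: 0.701
grip_force: 0.0
time: 27.92
position: [0.423, 0.3776, 0.2214]
tool_rot: [0.077, -3.14, 0.001]
ft_force: [0.1, -0.9, -0.8]
grip_width: 0.701
grip_force: 0.0
dot [324.9972067  175.17877095] [312 140  26  73 358] [[0.39878319 0.41464365 0.124     ]]
dot [282.71023965 199.36492375] [266 183  35  34 918] [[0.42336779 0.37717098 0.124     ]]
pos [0.4242 0.3759 0.2215] toolY deg 92.63 shift mm [  0.6   1.1 144. ] t 27.97
```

```bash
python3 -m crank '[[[0.6,1,20,0,-0.4],[0,0,35,0,-0.4],[0,0,35,0,-0.4],[0,0,30,0,-0.4],[0,0,14,0,-0.4],[0,0,7,0,-0.4],[0,0,2,0,-0.4],[0,0,0,0,-0.4]]]' 30
python3 -m crank '[[[0,0,0,0,1],[0,0,0,0,1],[0,0,0,0,1],[0,0,0,0,1],[0,0,0,0,1],[0,0,0,0,1]]]' 30
```

```text
time: 28.63
position: [0.4245, 0.3765, 0.0793]
tool_rot: [-0.069, 3.14, 0.0]
ft_force: [-0.4, -0.1, -0.0]
grip_width: 0.698
grip_force: 0.0
time: 29.13
position: [0.4241, 0.3777, 0.0796]
tool_rot: [-0.071, 3.14, 0.002]
ft_force: [0.1, -0.5, 3.6]
grip_width: 0.46
grip_force: 30.0
```

```bash
python3 -m crank '[[[0,0,-5,0,1],[0,0,-20,0,1],[0,0,-35,0,1],[0,0,-38,0,1],[0,0,-38,0,1],[0,0,-35,0,1],[0,0,-20,0,1],[-7,-16,-4,0,1],[-13.8,-31.2,0,0,1],[-13.8,-31.2,0,0,1]]]'
python3 -m crank '[[[-13.8,-31.2,0,0,1],[-13.8,-31.2,0,0,1],[-13.8,-31.2,0,0,1],[-13.8,-31.2,0,0,1],[-13.8,-31.2,0,0,1],[-13.8,-31.2,0,0,1],[-13.8,-31.2,0,0,1],[-13.8,-31.2,0,0,1],[-13.8,-31.2,0,0,1],[-13.8,-31.2,0,0,1]]]'
python3 -m crank '[[[-12,-27,0,0,1],[-7,-16,0,0,1],[0,0,0,0,1],[0,0,0,0,1]]]'
python3 - <<'E'
from h import *
go(.637,-.050,.1094)
d=cam('wrist');cv2.imwrite("pics/w7.png",d["pixels"][:,:,::-1])
print("circle px",proj(d,[.6365,-.0495,.045]))
E
```

```text
time: 29.97
position: [0.4611, 0.3008, 0.2738]
tool_rot: [0.077, -3.14, 0.0]
ft_force: [0.8, -0.8, -2.7]
grip_width: 0.461
grip_force: 30.0
time: 30.8
position: [0.6136, -0.0064, 0.2732]
tool_rot: [0.072, -3.14, -0.0]
ft_force: [0.7, -0.1, -2.6]
grip_width: 0.457
grip_force: 30.0
time: 31.13
position: [0.634, -0.0484, 0.2728]
tool_rot: [0.067, -3.139, 0.0]
ft_force: [0.2, 1.4, -2.2]
grip_width: 0.462
grip_force: 30.0
pos [ 0.634  -0.0484  0.2728] toolY deg 92.43 shift mm [ -3.3  -1.7 163.4] t 31.13
circle px [[282.11396154 178.35279326]]
```

```bash
python3 -m crank '[[[-3,-1.5,15,0,1],[0,0,30,0,1],[0,0,35,0,1],[0,0,35,0,1],[0,0,20,0,1],[0,0,10,0,1],[0,0,5,0,1],[0,0,0,0,1]]]'
python3 -m crank '[[[0,0,5,0,1],[0,0,4,0,1],[0,0,0,0,1]]]'
python3 -m crank '[[[0,0,2,0,1],[0,0,0,0,1]]]'
python3 -c "
from h import *
go(.637,-.050,.1094)"
```

```text
time: 31.85
position: [0.6375, -0.0471, 0.1235]
tool_rot: [0.074, -3.14, -0.001]
ft_force: [-0.7, -0.7, -1.3]
grip_width: 0.461
grip_force: 30.0
time: 32.1
position: [0.6379, -0.0484, 0.1151]
tool_rot: [-0.071, 3.14, 0.0]
ft_force: [-0.7, 0.4, -2.1]
grip_width: 0.461
grip_force: 30.0
time: 32.27
position: [0.6378, -0.0485, 0.1129]
tool_rot: [-0.071, 3.14, 0.0]
ft_force: [-0.2, 0.2, -2.2]
grip_width: 0.464
grip_force: 30.0
pos [ 0.6378 -0.0485  0.1129] toolY deg 92.59 shift mm [ 0.9 -1.5  3.5] t 32.27
```

```bash
python3 -m crank '[[[0.5,-1.5,2,0,1],[0,0,0,0,1]]]'
python3 -m crank '[[[0,0,1.5,0,1],[0,0,0,0,1]]]'
python3 -m crank '[[[0,0,1,0,1],[0,0,0,0,1]]]'
```

```text
time: 32.43
position: [0.637, -0.0505, 0.1106]
tool_rot: [0.07, -3.141, 0.0]
ft_force: [-0.6, 0.3, -2.6]
grip_width: 0.46
grip_force: 30.0
time: 32.6
position: [0.6376, -0.0503, 0.1097]
tool_rot: [-0.071, 3.14, -0.0]
ft_force: [-0.3, -0.1, 0.3]
grip_width: 0.459
grip_force: 30.0
time: 32.77
position: [0.6381, -0.0502, 0.1097]
tool_rot: [-0.071, 3.139, 0.0]
ft_force: [-0.8, -1.1, 4.4]
grip_width: 0.461
grip_force: 30.0
```

Seated. Releasing, then to the knob, with a look.

```bash
python3 -m crank '[[[0,0,0,0,-0.4],[0,0,0,0,-0.4],[0,0,0,0,-0.4],[0,0,0,0,-0.4],[0,0,-5,0,-0.4],[0,0,-20,0,-0.4],[0,0,-35,0,-0.4],[0,0,-35,0,-0.4],[0,0,-35,0,-0.4],[0,0,-25,0,-0.4]]]'
python3 -m crank '[[[11,11,0,0,-0.3],[22,21,0,0,-0.3],[22,21,0,0,-0.3],[11,11,0,0,-0.3],[0,0,0,0,-0.3],[0,0,0,0,-0.3]]]'
python3 - <<'E'
from h import *
go(.569,.011,.1495)
a=cam('wrist')["pixels"][:,50:510,::-1];d=cam("top");b=d["pixels"][150:300,150:350,::-1]
s=cam("side")["pixels"][160:260,160:370,::-1]
c=np.zeros((420,800,3),np.uint8);c[:,:460]=a;c[:255,460:]=cv2.resize(b,(340,255));c[258:420,460:]=cv2.resize(s,(340,162));cv2.imwrite("pics/s8.png",c)
E
```

```text
time: 33.6
position: [0.6379, -0.0503, 0.267]
tool_rot: [-0.071, 3.137, 0.0]
ft_force: [0.7, -0.4, 0.2]
grip_width: 0.699
grip_force: 0.0
time: 34.1
position: [0.5683, 0.0116, 0.2638]
tool_rot: [-0.074, 3.14, 0.001]
ft_force: [-0.2, -1.1, 0.4]
grip_width: 0.651
grip_force: 0.0
pos [0.5683 0.0116 0.2638] toolY deg 92.69 shift mm [ -0.5  -0.7 114.3] t 34.1
```

View pics/s8.png

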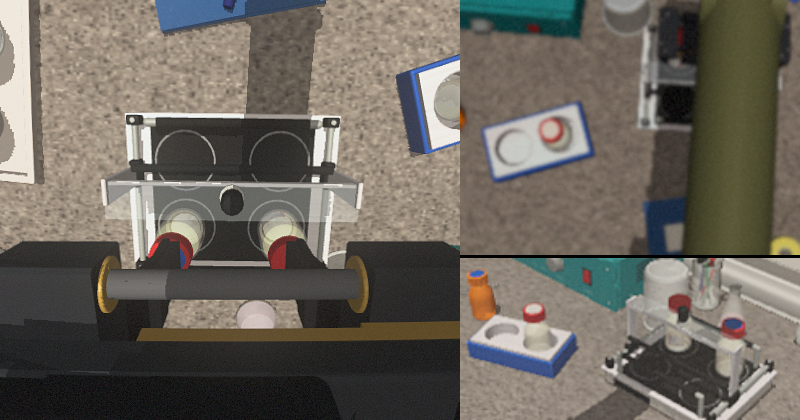

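The done bottle (white dot) stands in the formerly free right well. Fresh (blue dot) stands back right and the other bottle is undisturbed. The knob is at the wrist crop's (231,201). Grasping the knob.

```bash
python3 -m crank '[[[-0.5,-0.7,25,0,-0.3],[0,0,35,0,-0.3],[0,0,30,0,-0.3],[0,0,15,0,-0.3],[0,0,8,0,-0.3],[0,0,1,0,-0.3],[0,0,0,0,-0.3]]]' 30
python3 -m crank '[[[0,0,0,0,1],[0,0,0,0,1],[0,0,0,0,1],[0,0,0,0,1],[0,0,0,0,1],[0,0,0,0,1],[0,0,0,0,1],[0,0,0,0,1]]]' 30
```

```text
time: 34.83
position: [0.5696, 0.0095, 0.1495]
tool_rot: [-0.069, 3.14, -0.001]
ft_force: [0.8, -0.1, 0.3]
grip_width: 0.646
grip_force: 0.0
time: 35.5
position: [0.5689, 0.0109, 0.1494]
tool_rot: [-0.072, 3.141, 0.001]
ft_force: [-1.0, 1.5, 0.6]
grip_width: 0.214
grip_force: 30.0
```

```bash
python3 -m crank '[[[-3,0,0,0,1],[-7,0,0,0,1],[-7,0,0,0,1],[-7,0,0,0,1],[0,0,0,0,1]]]'
python3 -m crank '[[[-7,0,0,0,1],[-7,0,0,0,1],[-4,0,0,0,1],[-2,0,0,0,1],[0,0,0,0,1]]]'
python3 -m crank '[[[-2,0,0,0,1],[0,0,0,0,1]]]'
python3 -m crank '[[[-2,0,0,0,1],[0,0,0,0,1]]]'
```

```text
time: 35.92
position: [0.5951, 0.0117, 0.1494]
tool_rot: [-0.072, 3.138, -0.001]
ft_force: [1.4, 2.2, 1.5]
grip_width: 0.214
grip_force: 30.0
time: 36.33
position: [0.614, 0.0124, 0.1494]
tool_rot: [-0.071, 3.139, -0.0]
ft_force: [-0.1, 1.4, 3.8]
grip_width: 0.214
grip_force: 30.0
time: 36.5
position: [0.6139, 0.0124, 0.1493]
tool_rot: [0.071, -3.139, -0.001]
ft_force: [-5.5, 1.4, 6.7]
grip_width: 0.21
grip_force: 30.0
time: 36.67
position: [0.6139, 0.0124, 0.1493]
tool_rot: [0.071, -3.134, -0.001]
ft_force: [-10.1, 0.8, 9.0]
grip_width: 0.206
grip_force: 30.0
```

The hold-down is home at the original 0.614, stopped at 10 N. Relieving, releasing, and going to fetch the blue bottle.

```bash
python3 -m crank '[[[4,0,0,0,1],[0,0,0,0,-0.3],[0,0,0,0,-0.3],[0,0,0,0,-0.3],[0,0,0,0,-0.3],[0,0,0,0,-0.3],[0,0,-15,0,-0.3],[0,0,-35,0,-0.4],[0,0,-35,0,-0.8],[0,0,-25,0,-0.8]]]'
python3 -m crank '[[[10,-15,0,0,-0.8],[20.4,-30,0,0,-0.8],[20.4,-30,0,0,-0.8],[20.4,-30,0,0,-0.8],[20.4,-30,0,0,-0.8],[20.4,-30,0,0,-0.8],[20.4,-30,0,0,-0.8],[20.4,-30,0,0,-0.8],[20.4,-30,0,0,-0.8],[20.4,-30,0,0,-0.8]]]'
python3 -m crank '[[[20.4,-30,0,0,-0.8],[10,-15,0,0,-0.8],[0,0,0,0,-0.8],[0,0,0,0,-0.8]]]'
python3 -c "
from h import *
go(.4045,-.326,.099)"
```

```text
time: 37.5
position: [0.6135, 0.0119, 0.2619]
tool_rot: [-0.07, 3.138, -0.0]
ft_force: [0.9, 0.3, 0.9]
grip_width: 0.77
grip_force: 0.0
time: 38.33
position: [0.4308, -0.2828, 0.2589]
tool_rot: [-0.071, 3.141, 0.001]
ft_force: [0.6, -0.6, 0.4]
grip_width: 0.899
grip_force: 0.0
time: 38.67
position: [0.403, -0.3286, 0.259]
tool_rot: [-0.066, 3.141, 0.001]
ft_force: [0.4, 0.5, 0.1]
grip_width: 0.901
grip_force: 0.0
pos [ 0.403  -0.3286  0.259 ] toolY deg 92.4 shift mm [ -1.6   2.4 160. ] t 38.67
```

```bash
python3 -m crank '[[[-1.5,2,20,0,-0.8],[0,0,35,0,-0.8],[0,0,35,0,-0.8],[0,0,35,0,-0.8],[0,0,20,0,-0.8],[0,0,10,0,-0.8],[0,0,4,0,-0.8],[0,0,0,0,-0.8]]]' 30
python3 -m crank '[[[0,0,0,0,1],[0,0,0,0,1],[0,0,0,0,1],[0,0,0,0,1],[0,0,0,0,1],[0,0,0,0,1]]]' 30
python3 -c "
from h import *
go(.5465,.0677,.142)"
```

```text
time: 39.33
position: [0.4059, -0.3247, 0.0999]
tool_rot: [0.073, -3.14, -0.0]
ft_force: [0.6, -0.0, 0.6]
grip_width: 0.901
grip_force: 0.0
time: 39.83
position: [0.4058, -0.3254, 0.1007]
tool_rot: [-0.071, 3.14, 0.0]
ft_force: [0.1, 0.3, 3.4]
grip_width: 0.582
grip_force: 30.0
pos [ 0.4058 -0.3254  0.1007] toolY deg 92.59 shift mm [-158.4  386.3  -41. ] t 39.83
```

```bash
python3 -m crank '[[[0,0,-5,0,1],[0,0,-20,0,1],[0,0,-35,0,1],[0,0,-38,0,1],[0,0,-38,0,1],[0,0,-25,0,1],[0,0,-10,0,1],[-6.3,15.5,0,0,1],[-12.7,31,0,0,1],[-12.7,31,0,0,1]]]'
python3 -m crank '[[[-12.7,31,0,0,1],[-12.7,31,0,0,1],[-12.7,31,0,0,1],[-12.7,31,0,0,1],[-12.7,31,0,0,1],[-12.7,31,0,0,1],[-12.7,31,0,0,1],[-12.7,31,0,0,1],[-12.7,31,0,0,1],[-6.3,15.5,0,0,1]]]'
python3 -m crank '[[[-3,8,0,0,1],[0,0,0,0,1],[0,0,0,0,1]]]'
python3 -c "
from h import *
go(.5465,.0687,.142)"
```

```text
time: 40.67
position: [0.4324, -0.2466, 0.2699]
tool_rot: [0.064, -3.139, -0.001]
ft_force: [0.7, 1.7, -4.5]
grip_width: 0.577
grip_force: 30.0
time: 41.5
position: [0.5404, 0.0586, 0.2686]
tool_rot: [0.08, -3.137, -0.002]
ft_force: [0.3, 2.2, -4.1]
grip_width: 0.585
grip_force: 30.0
time: 41.75
position: [0.5427, 0.0593, 0.2703]
tool_rot: [0.069, -3.139, 0.003]
ft_force: [0.9, -1.3, -3.1]
grip_width: 0.579
grip_force: 30.0
pos [0.5427 0.0593 0.2703] toolY deg 92.51 shift mm [ -4.4   9.5 128.3] t 41.75
```

```bash
python3 -m crank '[[[-4,9,0,0,1],[0,0,20,0,1],[0,0,35,0,1],[0,0,35,0,1],[0,0,18,0,1],[0,0,8,0,1],[0,0,3,0,1],[0,0,0,0,1],[0,0,0,0,1]]]'
python3 -c "
from h import *
go(.5465,.0687,.142)"
```

```text
time: 42.5
position: [0.5483, 0.0701, 0.154]
tool_rot: [-0.07, 3.138, 0.001]
ft_force: [-0.1, 0.6, -4.1]
grip_width: 0.581
grip_force: 30.0
pos [0.5483 0.0701 0.154 ] toolY deg 92.54 shift mm [ 1.9 -1.3 12. ] t 42.5
```

```bash
python3 -m crank '[[[2,-1,4,0,1],[0,0,4,0,1],[0,0,2,0,1],[0,0,0,0,1],[0,0,0,0,1]]]'
python3 -m crank '[[[0,0,1.5,0,1],[0,0,0,0,1]]]'
python3 -m crank '[[[0,0,1.5,0,1],[0,0,0,0,1]]]'
```

```text
time: 42.92
position: [0.545, 0.0693, 0.1422]
tool_rot: [-0.071, 3.141, 0.0]
ft_force: [1.0, -0.2, -3.1]
grip_width: 0.587
grip_force: 30.0
time: 43.08
position: [0.5459, 0.0694, 0.1418]
tool_rot: [-0.071, 3.139, 0.001]
ft_force: [-0.8, 0.4, 0.4]
grip_width: 0.584
grip_force: 30.0
time: 43.25
position: [0.5468, 0.0695, 0.1417]
tool_rot: [-0.071, 3.137, 0.002]
ft_force: [-1.3, -0.4, 8.0]
grip_width: 0.581
grip_force: 30.0
```

```bash
python3 -m crank '[[[0,0,0,0,-0.8],[0,0,0,0,-0.8],[0,0,0,0,-0.8],[0,0,0,0,-0.8],[0,0,-5,0,-0.8],[0,0,-20,0,-0.8],[0,0,-35,0,-0.8],[0,0,-35,0,-0.8],[0,0,-25,0,-0.8],[2,-18,0,0,-0.8]]]'
python3 -m crank '[[[4.9,-36.4,0,0,-0.8],[4.9,-36.4,0,0,-0.8],[4.9,-36.4,0,0,-0.8],[4.9,-36.4,0,0,-0.8],[4.9,-36.4,0,0,-0.8],[4.9,-36.4,0,0,-0.8],[4.9,-36.4,0,0,-0.8],[4.9,-36.4,0,0,-0.8],[4.9,-36.4,0,0,-0.8],[4.9,-36.4,0,0,-0.8]]]'
python3 -m crank '[[[3,-22,0,0,-0.8],[0,0,0,0,-0.8],[0,0,0,0,-0.8]]]'
python3 -c "
from h import *
go(.5105,-.3365,.0975)"
```

```text
time: 44.08
position: [0.5468, 0.0557, 0.2653]
tool_rot: [-0.08, 3.131, 0.007]
ft_force: [1.0, 0.4, -0.0]
grip_width: 0.903
grip_force: 0.0
time: 44.92
position: [0.511, -0.3162, 0.2596]
tool_rot: [-0.072, 3.14, 0.0]
ft_force: [0.3, -0.2, -0.0]
grip_width: 0.901
grip_force: 0.0
time: 45.17
position: [0.5084, -0.3382, 0.2591]
tool_rot: [0.065, -3.14, 0.0]
ft_force: [1.0, 0.7, 0.6]
grip_width: 0.901
grip_force: 0.0
pos [ 0.5084 -0.3382  0.2591] toolY deg 92.39 shift mm [ -2.3   1.7 161.6] t 45.17
```

```bash
python3 -m crank '[[[-2,1.5,20,0,-0.8],[0,0,35,0,-0.8],[0,0,35,0,-0.8],[0,0,35,0,-0.8],[0,0,22,0,-0.8],[0,0,10,0,-0.8],[0,0,4,0,-0.8],[0,0,0,0,-0.8],[0,0,0,0,-0.8]]]' 30
python3 -m crank '[[[0,0,0,0,1],[0,0,0,0,1],[0,0,0,0,1],[0,0,0,0,1],[0,0,0,0,1],[0,0,0,0,1],[0,0,0,0,1]]]' 30
python3 -c "
from h import *
go(.5495,-.0499,.139)"
```

```text
time: 45.92
position: [0.5126, -0.3352, 0.0999]
tool_rot: [-0.073, 3.138, -0.001]
ft_force: [0.1, -0.2, 0.5]
grip_width: 0.897
grip_force: 0.0
time: 46.5
position: [0.5113, -0.3357, 0.0984]
tool_rot: [-0.071, 3.14, -0.001]
ft_force: [0.4, -0.4, 0.6]
grip_width: 0.518
grip_force: 30.4
pos [ 0.5113 -0.3357  0.0984] toolY deg 92.58 shift mm [-51.  283.7 -40.7] t 46.5
```

```bash
python3 -m crank '[[[0,0,-5,0,1],[0,0,-20,0,1],[0,0,-35,0,1],[0,0,-38,0,1],[0,0,-37,0,1],[0,0,-22,0,1],[0,0,-8,0,1],[-2,14,0,0,1],[-5,28,0,0,1],[-6,32,0,0,1]]]'
python3 -m crank '[[[-6,32,0,0,1],[-6,32,0,0,1],[-6,32,0,0,1],[-6,32,0,0,1],[-6,32,0,0,1],[-5,28,0,0,1],[-3,14,0,0,1],[0,5,0,0,1],[0,0,0,0,1],[0,0,0,0,1]]]'
python3 -c "
from h import *
go(.550,-.0505,.140)"
```

```text
time: 47.33
position: [0.5192, -0.2617, 0.2616]
tool_rot: [0.063, -3.138, 0.001]
ft_force: [0.4, 1.0, -1.9]
grip_width: 0.517
grip_force: 30.5
time: 48.17
position: [0.5488, -0.0536, 0.2623]
tool_rot: [0.069, -3.139, 0.002]
ft_force: [-0.6, -0.8, -2.3]
grip_width: 0.514
grip_force: 30.6
pos [ 0.5488 -0.0536  0.2623] toolY deg 92.52 shift mm [ -1.6   3.2 122.3] t 48.17
```

```bash
python3 -m crank '[[[-1,2,20,0,1],[0,0,35,0,1],[0,0,30,0,1],[0,0,17,0,1],[0,0,7,0,1],[0,0,3,0,1],[0,0,0,0,1],[0,0,0,0,1]]]'
python3 -m crank '[[[0,0,4,0,1],[0,0,2.5,0,1],[0,0,0,0,1]]]'
python3 -c "
from h import *
go(.550,-.0505,.140)"
```

```text
time: 48.83
position: [0.5514, -0.051, 0.1526]
tool_rot: [-0.069, 3.138, -0.0]
ft_force: [0.6, 0.7, -3.0]
grip_width: 0.512
grip_force: 30.5
time: 49.08
position: [0.5504, -0.0501, 0.1447]
tool_rot: [-0.071, 3.141, 0.0]
ft_force: [-0.1, -1.1, -2.6]
grip_width: 0.514
grip_force: 30.7
pos [ 0.5504 -0.0501  0.1447] toolY deg 92.6 shift mm [ 0.5 -0.4  4.7] t 49.08
```

```bash
python3 -m crank '[[[0,0,3,0,1],[0,0,0,0,1]]]'
python3 -m crank '[[[0,0,1.5,0,1],[0,0,0,0,1]]]'
python3 -m crank '[[[0,0,1.5,0,1],[0,0,0,0,1]]]'
```

```text
time: 49.25
position: [0.5502, -0.05, 0.1414]
tool_rot: [0.071, -3.14, -0.0]
ft_force: [-0.1, -0.0, -2.6]
grip_width: 0.517
grip_force: 30.7
time: 49.42
position: [0.5503, -0.05, 0.14]
tool_rot: [0.071, -3.141, -0.0]
ft_force: [-0.7, 0.1, -2.2]
grip_width: 0.516
grip_force: 30.6
time: 49.58
position: [0.5511, -0.0501, 0.1394]
tool_rot: [-0.071, 3.139, 0.0]
ft_force: [-0.4, 0.3, 1.7]
grip_width: 0.516
grip_force: 31.0
```

Seated. Releasing, withdrawing up and aside, and taking a final look.

```bash
python3 -m crank '[[[0,0,0,0,-0.8],[0,0,0,0,-0.8],[0,0,0,0,-0.8],[0,0,0,0,-0.8],[0,0,-5,0,-0.8],[0,0,-20,0,-0.8],[0,0,-35,0,-0.8],[0,0,-35,0,-0.8],[0,0,-35,0,-0.8],[0,0,-35,0,-0.8]]]'
python3 -m crank '[[[10,-30,0,0,-0.8],[10,-35,0,0,-0.8],[10,-35,0,0,-0.8],[10,-35,0,0,-0.8],[10,-35,0,0,-0.8],[10,-35,0,0,-0.8],[10,-35,0,0,-0.8],[5,-20,0,0,-0.8],[0,0,0,0,-0.8],[0,0,0,0,-0.8]]]'
python3 - <<'E'
from h import *
b=cam("top")["pixels"][150:280,150:350,::-1]
s=cam("side")["pixels"][150:290,160:370,::-1]
c=np.zeros((540,800,3),np.uint8);c[:260,:400]=cv2.resize(b,(400,260));c[:267,400:]=cv2.resize(s,(400,267))
c[270:540,:400]=cv2.resize(b[5:95,90:200],(400,270));c[270:540,400:]=cv2.resize(s[20:130,80:210],(400,270));cv2.imwrite("pics/s9.png",c)
E
```

```text
time: 50.42
position: [0.55, -0.0503, 0.3057]
tool_rot: [-0.071, 3.141, 0.0]
ft_force: [1.1, 0.0, -0.9]
grip_width: 0.901
grip_force: 0.0
time: 51.25
position: [0.4863, -0.3146, 0.3038]
tool_rot: [0.065, -3.141, 0.0]
ft_force: [-0.2, 0.5, -0.3]
grip_width: 0.898
grip_force: 0.0
```

View pics/s9.png

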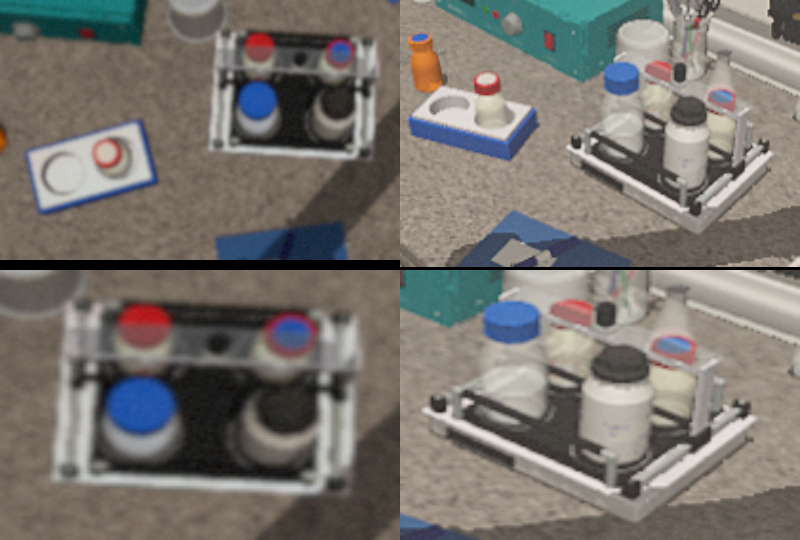

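The final look shows all five bottles upright. Done (white dot) is in the right well, with the hold-down home over the other bottle and fresh (blue dot). Blue and black are on their front circles. Handing in.

```bash
python3 -c "
from bench import job
print(job.close_job())"
```

```text
the job is handed in; nothing more can be done
None
```

The job is handed in: the finished bottle is in the free cold-block well, the blue-dot bottle is in its back-row place under the closed hold-down, both front bottles are back on their circles, and all five bottles were upright in the last pictures, at 51 s of the 139 s allowed.

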